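# Pump the vacuum holder until its pin is out

### The job

Get the vacuum holder on the bench to grip the instrument box: first push the orange vent lever over, away from the robot, to its closed stop, then press the round pump knob down to the bottom and let it come all the way up, again and again, until the red indicator pin stands fully out with its whole green band showing. Do it all with fingertips, do not touch the pin itself, and leave the box and the other things on the bench where they are, without lifting anything. Finish with the vent still closed, the knob up and the robot clear.

Things in the scene. Friction and masses are not known exactly. Their poses are not given: they have to be found in the camera images.
- knob_top (a point): centre of the flat top of the pump knob: a black round palm knob 56 mm across and 15 mm thick with a yellow disc on top, on a 22 mm steel rod over an aluminium cylinder, all on the vacuum holder. At rest it is 151 mm above the table; the point moves with the knob.
- plunger (a joint): pump stroke in m: 0 = fully up (at rest, as it starts), 0.028 = fully down at its stop. A spring always pushes it up: about 7 N to start it, 10 to 13 N near the bottom, a few N more when pushed fast, then a hard stop. It returns by itself when let go. Only a whole stroke counts: pressed to the bottom (at least 0.025), then let all the way up. The pin rises while the knob comes UP.
- pin (a joint): how far the indicator pin stands out of its brass collar, in m. Starts anywhere from 0 to 0.012. Each whole pump stroke with the vent closed lifts it about 6 mm (the first stroke 0 to 8 mm), in clicks, until it is fully out at about 0.030 (the last click before that leaves it at about 0.024), where it stays and more pumping does nothing. It takes 3 to 6 strokes. With the vent open pumping does nothing.
- pin_top (a point): top of the indicator pin, an upright red pin of 14 mm diameter in a brass collar (28 mm across) on a blue block of the holder, 10 mm to the +x and 90 mm to the -y side of the pump axis in the holder's frame. Flush with the collar at 75 mm above the table when in; fully out its top is 105 mm above the table and a green band (5 mm, below 24 mm of red) shows whole above the collar.
- vent (a joint): angle of the vent lever in rad: 0 = open, leaning towards the holder's -x (the robot's side); 1.2 = closed, against its stop, leaning to the holder's +x. Starts from 0 to 0.25. It takes about 1.5 N at the cross bar and stays where it is left.
- vent_bar (a point): middle of the vent lever's orange cross bar: 14 mm thick and 54 mm long overall, lying along the holder's y, at the end of a steel arm 62 mm from the pivot. 101 mm above the table when fully open or closed, 112 mm half way; closing carries it 70 mm in the holder's +x. The blue block below it is 40 mm high, the steel cheeks at the pivot 60 mm.
- vent_pivot (a point): pivot of the vent lever, fixed, 50 mm above the table; 10 mm to the +x and 95 mm to the +y side of the pump axis in the holder's frame. The lever turns about the holder's y.
- holder: the vacuum work-holder, fixed to the bench: grey base plate 350 x 310 x 12 mm; origin on the table under the pump axis; x points from its front edge (95 mm from the pump axis, robot's side) to the suction bed behind the pump, y to the left seen from its front edge. It may be turned up to 0.35 rad.
- amp_box: open aluminium instrument box with a green circuit board, 120 x 200 x 40 mm, loose on the black suction bed behind the pump; origin under its centre, 20 mm above the table.
- sensor: small round orange sensor board, 42 mm across, 15 mm high, loose on the base plate in front of the pump; origin under its centre.
- jar: jar with blue lid, 60 mm across, 60 mm high, loose on the table; origin under its centre.
- gel: white plastic bottle, 52 mm across, 150 mm high, loose on the table; origin under its centre.
- mug: blue mug, 80 mm across, 90 mm high, loose on the table; origin under its centre.
- driver_tool: screwdriver lying on the table, origin underneath its middle, handle towards its -x.
- meter: yellow hand multimeter lying on the table, 150 x 80 x 36 mm; origin under its centre.

How it is judged:
On the way, in this order (a step that is already met when the one before it is completed fails the run):
1. the vent lever is pushed over to closed, with the pin not yet out (value of joint vent above 1.05 rad and value of joint pin below 0.02 m), for 0.2 s.
2. the pin is pumped fully out, with the vent closed (value of joint pin above 0.027 m and value of joint vent above 1.05 rad), for 0.2 s.
At the end, for the whole second after the job is handed in: pin at least 27 mm out, pump knob up within 3 mm of its rest, vent lever beyond 1.05 rad (its closed stop is 1.2), instrument box at rest; box and sensor board within 20 mm of where they were (all of step 2 and value of joint plunger below 0.003 m and linear speed of amp_box below 0.02 m/s and distance of each of amp_box, sensor from where it was at the start of the episode below 0.02 m); the robot touches nothing.
It fails at once if the robot touches the indicator pin (contact force between pin and the fingers above 0.5 N or contact force between pin and the arm above 0.5 N).
It fails at once if the box or another loose thing is moved by more than 20 mm or lifted (distance of any of amp_box, sensor, jar, gel, mug, driver_tool, meter from where it was at the start of the episode above 0.02 m).
It also fails if it takes over 48 s, if anything falls off the work surface, if the arm or the gripper's body presses on something with over 40 N, if the wrist force passes 120 N, or if a joint passes its speed limit or range.

### The arm

A 7-joint arm with a two-finger parallel gripper is mounted at the origin on the work surface. World frame = base frame: x ahead of the robot, y to its left, z up, the work surface at z = 0. Lengths are in m, angles in rad, forces in N, time in s.
With the tool pointing down it reaches from about 0.4 to 0.9 m from the base axis. Payload 5.5 kg.
Tool frame: the origin (TCP) lies midway between the tips of the shut fingers; the grasp point (between the pads) lies 19 mm behind it (manip.grip_depth is the distance from the TCP to the grasp point, in m); z points along the fingers, y is the line along which they close (so a half turn about z gives the same grasp; the last joint's range is limited). The gripper opens to 92 mm and grips with 3 to 60 N. Pads are 19 mm wide; open, the fingers measure 130 mm over their backs; the gripper's body (75 mm by 190 mm) begins 47 mm behind the grasp point.
Start: joints at [-0.911, 0.501, -0.427, 1.55, 0.221, 1.138, -0.21], TCP at [0.251, 0.6, 0.227] pointing down, gripper open.
Joint ranges: [-2.88, 2.88], [-0.31, 2.03], [-1.54, 1.56], [0.2, 2.42], [-1.41, 4.55], [0.19, 2.02], [-2.57, 2.57]. Speed limits (rad/s): [2.57, 2.57, 3.14, 3.14, 3.14, 3.14, 3.14].

### API

Orientations are given as a unit quaternion [x, y, z, w].
In Python, from bench import manip, effector, viewer gives the robot as it stands. Calls block until the motion is done:
- manip.move_pose(position, orientation): joint-space move of the TCP to a pose.
- manip.servo_line(position, ori=None, vel=0.15): straight line of the TCP; ori=None keeps the orientation; vel is the mean speed in m/s.
- manip.movej(angles): joint-space move.
- effector.open_jaws() and effector.close(f_grip=None): open the fingers fully, or close them until they stop; f_grip is the grip in N (None keeps the last).
- manip.sleep(seconds).
- manip.solve_ik(position, orientation): joint angles nearest the present ones, or None.
- viewer.get_image(name): name is "side" or "top"; returns the picture (420x560x3 uint8, red, green, blue); there is no depth.
- viewer.get_calibration(name): a dict with "vfov" (degrees; the focal length in pixels is half the picture's height over the tangent of half this angle, whatever the lens; pixels are square), "cx", "cy" (the principal point, pixels), "eye" and "attitude" of the camera in the world. Camera axes: x right, y down, z forward; pixel columns grow to the right and rows downward; lengths in m; the calibration is good to about 2 mm. A picture is of the moment at which its call begins. get_calibration takes no time and is no camera call.
A pose or a line that the arm cannot do raises manip.PlanningError and nothing moves.
- manip.hand_in(): hands the job in; it is judged then, once.
Readings, each from a call of its own:
- manip.current_clock(): time.
- manip.current_q(): joint angles.
- manip.current_joint_velocities(): joint speeds.
- manip.current_tau(): joint torques, N m.
- manip.current_tool_pos(): TCP position.
- manip.current_tcp_rot(): TCP orientation.
- manip.current_force(): force on the tool from outside, world axes, zero at the start.
- manip.current_wrist_torque(): the same for the moment, N m.
- manip.current_finger_gap(): finger opening in m.
- manip.current_gripper_force(): force on a finger pad.
Only numpy, scipy, OpenCV 4.12 (cv2) and the standard library are available. Lean on these libraries where they do the work, as an engineer would, in place of code of your own. Each camera call takes 0.05 s, during which the arm holds its last target. There are 200 camera calls.

## Working session

There is one attempt and no reset: what is moved stays moved. The work goes in short steps, each a Python script; the robot and the scene stay as the last script left them, time stands still between calls to the robot, and variables do not carry over. Pictures are saved under pics/ and viewed, at most 10 in all, crops included, and the job is handed in when it is done.

```bash
mkdir -p pics; python3 - <<'E'
from bench import manip, effector, viewer
import cv2
for n in("side","top"):
    cv2.imwrite(f"pics/{n}0.png",viewer.get_image(n)[:,:,::-1]); print(n,viewer.get_calibration(n))
print(manip.current_clock(),manip.current_tool_pos(),manip.current_tcp_rot(),manip.current_finger_gap())
E
```

```text
side {'vfov': 56.57422189725703, 'cx': 282.69301591986374, 'cy': 214.1648617270375, 'eye': array([ 0.28914817, -1.01901267,  0.81327803]), 'attitude': array([ 0.87905533, -0.09607211,  0.04366561, -0.46489267])}
top {'vfov': 45.52429914225349, 'cx': 275.1216027971014, 'cy': 201.71734915267066, 'eye': array([ 0.41040175, -0.01712983,  1.57550835]), 'attitude': array([ 0.71175474, -0.70182428,  0.01811919, -0.02279385])}
0.1 [0.25099493 0.59889395 0.22578046] [ 1.97094249e-01  9.80384146e-01 -8.55097766e-04 -2.26395470e-04] 0.0914885684472185
```

View pics/side0.png

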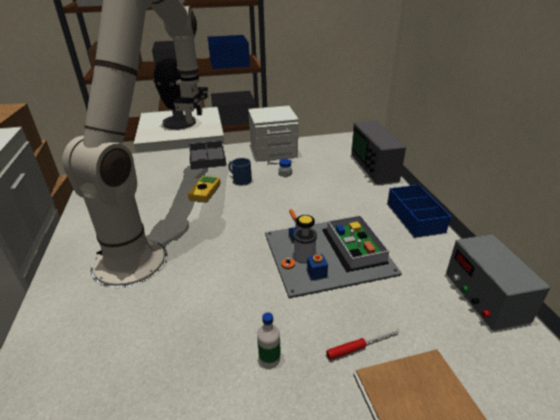

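View pics/top0.png

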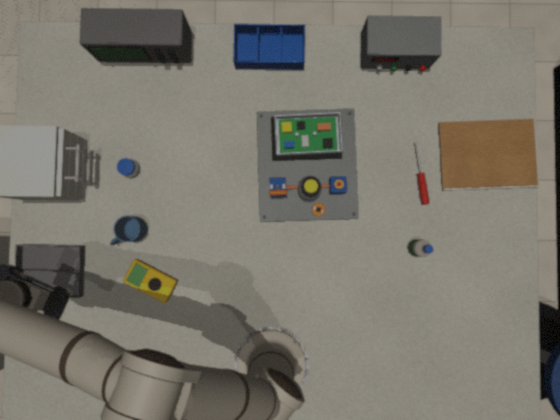

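The side view shows the knob's yellow disc at about (306,221), with the lever's orange bar behind it at (294,216). In the top view the knob is at (311,187), the lever at (278,187) and the pin at (338,184). I'll zoom in on both.

```bash
cat > h.py <<'E'
import numpy as np, cv2
from bench import manip, effector, viewer
from scipy.spatial.transform import Rotation as R
def ray(n,p):
    c=viewer.get_calibration(n); f=210/np.tan(np.radians(c['vfov'])/2)
    d=R.from_quat(c['attitude']).apply([(p[0]-c['cx'])/f,(p[1]-c['cy'])/f,1]); return np.array(c['eye']),d/np.linalg.norm(d)
def atz(n,p,z):
    e,d=ray(n,p); return e+d*(z-e[2])/d[2]
def tri(ps,pt):
    (a,u),(b,v)=ray('side',ps),ray('top',pt)
    s,t=np.linalg.lstsq(np.c_[u,-v],b-a,rcond=None)[0]
    return (a+s*u+b+t*v)/2,np.linalg.norm(a+s*u-b-t*v)
def proj(n,P):
    c=viewer.get_calibration(n); f=210/np.tan(np.radians(c['vfov'])/2)
    q=R.from_quat(c['attitude']).inv().apply(np.array(P)-c['eye']); return np.array([c['cx']+f*q[0]/q[2],c['cy']+f*q[1]/q[2]])
E
python3 - <<'E'
from h import *
a=cv2.imread('pics/side0.png')[185:300,250:400]; b=cv2.imread('pics/top0.png')[100:230,245:370]
z=lambda i:cv2.resize(i,(400,int(400*i.shape[0]/i.shape[1])),interpolation=cv2.INTER_CUBIC)
a,b=z(a),z(b);H=max(len(a),len(b))
cv2.imwrite('pics/z0.png',np.hstack([cv2.copyMakeBorder(i,0,H-len(i),0,0,0) for i in(a,b)]))
def cen(f,x0,y0,x1,y1,lo,hi):
    m=cv2.inRange(cv2.cvtColor(cv2.imread(f),cv2.COLOR_BGR2HSV)[y0:y1,x0:x1],lo,hi)
    n,_,st,c=cv2.connectedComponentsWithStats(m); 
    return [(st[i].tolist(),(c[i]+[x0,y0]).round(1).tolist()) for i in range(1,n) if st[i,4]>4]
for nm,lo,hi in(('yellow',(22,120,100),(35,255,255)),('orange',(0,130,90),(18,255,255))):
    print(nm,'side',cen('pics/side0.png',270,200,335,280,lo,hi)); print(nm,'top',cen('pics/top0.png',262,170,352,215,lo,hi))
print(tri((306,221),(311,187)))
E
```

```text
yellow side [([29, 15, 13, 8, 87], [305.2, 218.7])]
yellow top [([42, 9, 14, 14, 147], [310.5, 185.5])]
orange side [([20, 9, 6, 10, 36], [292.4, 213.9]), ([44, 55, 8, 6, 39], [317.4, 257.4]), ([11, 59, 14, 9, 85], [287.8, 263.0])]
orange top [([74, 11, 6, 6, 30], [338.8, 183.4]), ([60, 15, 7, 2, 14], [325.0, 185.5]), ([25, 16, 10, 3, 26], [291.0, 186.8]), ([7, 20, 18, 5, 74], [277.8, 192.2]), ([52, 33, 11, 8, 44], [319.6, 206.0]), ([50, 40, 10, 5, 32], [316.4, 212.5])]
(array([ 0.54127393, -0.11026906,  0.14459436]), np.float64(0.00884559270715969))
```

View pics/z0.png

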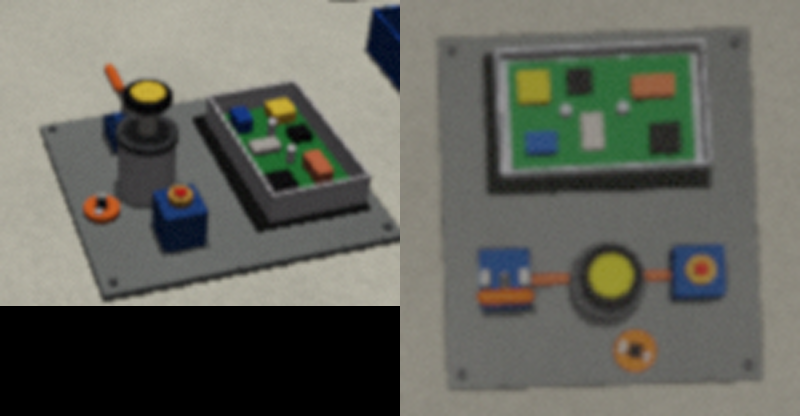

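The zoom shows the knob disc, the pin's red top in its collar (flush), and the orange bar leaning towards the robot at top (277.8,192.2). The plate is turned only slightly. Next I compute positions.

```bash
python3 - <<'E'
from h import *
print('knob',tri((305.2,218.7),(310.5,185.5)), atz('top',(310.5,185.5),.151))
print('bar tri',tri((292.4,213.9),(277.8,192.2)),atz('top',(277.8,192.2),.101))
print('pin',tri((317.4,257.4),(338.8,183.4)),atz('top',(338.8,183.4),.077))
C=[atz('top',((x-400)/3.2+244.5,y/3.2+99.5),.012)[:2] for x,y in((438,38),(750,28),(762,378),(447,388))]
C=np.array(C);print(C)
ex=(C[0]+C[1]-C[2]-C[3]); ey=C[0]+C[3]-C[1]-C[2]; print(np.arctan2(ex[1],ex[0]),np.arctan2(-ey[0],ey[1]),np.linalg.norm(ex)/2,np.linalg.norm(ey)/2)
yaw=(np.arctan2(ex[1],ex[0])+np.arctan2(-ey[0],ey[1]))/2;cx=C.mean(0)
M=np.array([[np.cos(yaw),-np.sin(yaw)],[np.sin(yaw),np.cos(yaw)]])
o=cx-M@[350/2000-.095,0]; print('yaw',yaw,'origin',o,'pin pred',o+M@[.01,-.09],'pivot',o+M@[.01,.095],'bar0',o+M@[-.025,.095])
q=manip.current_tcp_rot();print(R.from_quat(q).as_matrix().round(2))
print('jar',atz('top',(127,167),.06),'gel',atz('top',(424,249),.15),'mug',atz('top',(130,229),.09))
E
```

```text
knob (array([ 0.54221746, -0.10777683,  0.15136175]), np.float64(0.0032791115017149824)) [ 0.54063708 -0.10746352  0.151     ]
bar tri (array([ 0.52521021, -0.01462866,  0.1092844 ]), np.float64(0.0036958684851340373)) [ 0.52402533 -0.01428096  0.101     ]
pin (array([ 0.55657498, -0.19770088,  0.07415941]), np.float64(0.002869771846430166)) [ 0.55489238 -0.19703701  0.077     ]
[[ 0.7862936   0.05722077]
 [ 0.80021458 -0.2508038 ]
 [ 0.45476218 -0.26426581]
 [ 0.44068415  0.04276626]]
0.04037460963280405 0.04549124420579581 0.34581274351821323 0.30784680211926674
yaw 0.04293292691929993 origin [ 0.54056234 -0.10720422] pin pred [ 0.55441591 -0.19669209] pivot [ 0.54647575 -0.01186257] bar0 [ 0.51150801 -0.01336476]
[[-0.92  0.39 -0.  ]
 [ 0.39  0.92 -0.  ]
 [ 0.   -0.   -1.  ]]
jar [0.59795085 0.4469182  0.06      ] gel [ 0.36463726 -0.43065623  0.15      ] mug [0.40928285 0.42299779 0.09      ]
```

Everything agrees: triangulated knob height is 151 mm, the pin matches its predicted spot, and yaw is about 0.043. Next I push the lever with shut fingers.

```bash
cat >> h.py <<'E'
yaw=.043; o=np.array([.5412,-.1074])
ax=np.array([np.cos(yaw),np.sin(yaw)]); ay=np.array([-ax[1],ax[0]])
def W(x,y,z): return np.r_[o+x*ax+y*ay,z]
def ori(s=1):
    y=np.r_[s*ax,0]; z=np.array([0,0,-1.]); return R.from_matrix(np.c_[np.cross(y,z),y,z]).as_quat()
E
python3 - <<'E'
from h import *
effector.close(10)
p=W(-.08,.097,.19); q0=manip.current_q()
c=[(np.abs(j-q0).max(),s) for s in(1,-1) if (j:=manip.solve_ik(p,ori(s))) is not None]; print(c); s=min(c)[1]
manip.move_pose(p,ori(s)); print('f0',manip.current_force().round(1))
manip.servo_line(W(-.08,.097,.09),vel=.12); print(manip.current_force().round(1))
manip.servo_line(W(-.005,.097,.09),vel=.06); print(manip.current_force().round(1))
for x in np.arange(0,.045,.003):
    manip.servo_line(W(x,.097,.09),vel=.05); f=manip.current_force()[:2]@ax; print(round(x,3),f.round(1),end='; ')
    if f<-7: break
print(manip.current_clock(),manip.current_tool_pos())
cv2.imwrite('pics/side1.png',cv2.resize(viewer.get_image('side')[150:300,220:420,::-1],(800,600)))
E
```

```text
[(np.float64(0.8103185652079673), 1), (np.float64(2.3369452904531562), -1)]
f0 [ 0.7  0.2 -0.3]
[ 0.2 -0.2  0.2]
[ 0.4 -0.   0.2]
0.0 0.3; 0.003 -0.0; 0.006 0.3; 0.009 0.3; 0.012 0.1; 0.015 -0.6; 0.018 -0.3; 0.021 -0.1; 0.024 -4.3; 0.027 -11.9; 8.725 [ 0.56031613 -0.00956126  0.08960433]
```

View pics/side1.png

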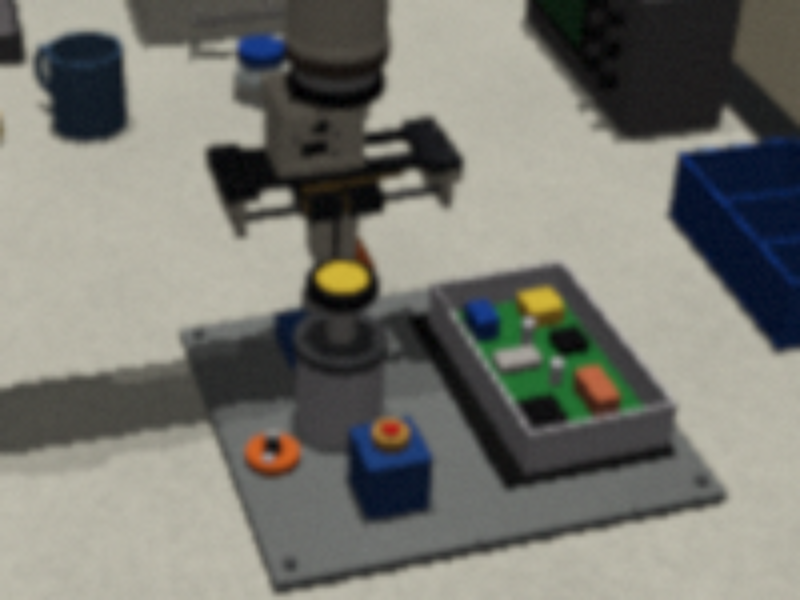

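The orange bar is now on the far side of the fingers, at about (362,255) in the crop. The stop force came where the geometry says it should, so the vent is closed. Now I back off and make the first stroke in small steps.

```bash
python3 - <<'E'
from h import *
manip.servo_line(W(.005,.097,.09),vel=.15)
manip.servo_line(W(.0,.097,.175),vel=.2)
manip.servo_line(W(0,0,.175),vel=.2); cv2.imwrite('pics/top1.png',cv2.resize(viewer.get_image('top')[100:230,245:370,::-1],(577,600)))
manip.servo_line(W(0,0,.155),vel=.1); print(manip.current_force()[2].round(1))
manip.servo_line(W(0,0,.130),vel=.06)
for z in np.arange(.130,.1185,-.0015):
    manip.servo_line(W(0,0,z),vel=.05); f=manip.current_force()[2]; print(round(z,4),manip.current_tool_pos()[2].round(4),f.round(1),end='; ')
    if f>22: break
manip.servo_line(W(0,0,.156),vel=.08); manip.sleep(.2); print(manip.current_force()[2].round(1),manip.current_clock())
cv2.imwrite('pics/side2.png',cv2.resize(viewer.get_image('side')[200:290,270:390,::-1],(800,600)))
E
```

```text
-0.4
0.13 0.1314 8.7; 0.1285 0.1299 8.1; 0.127 0.1285 9.7; 0.1255 0.127 9.9; 0.124 0.1255 10.2; 0.1225 0.1241 9.0; 0.121 0.1226 9.5; 0.1195 0.1222 18.2; -0.7 14.0583
```

View pics/side2.png

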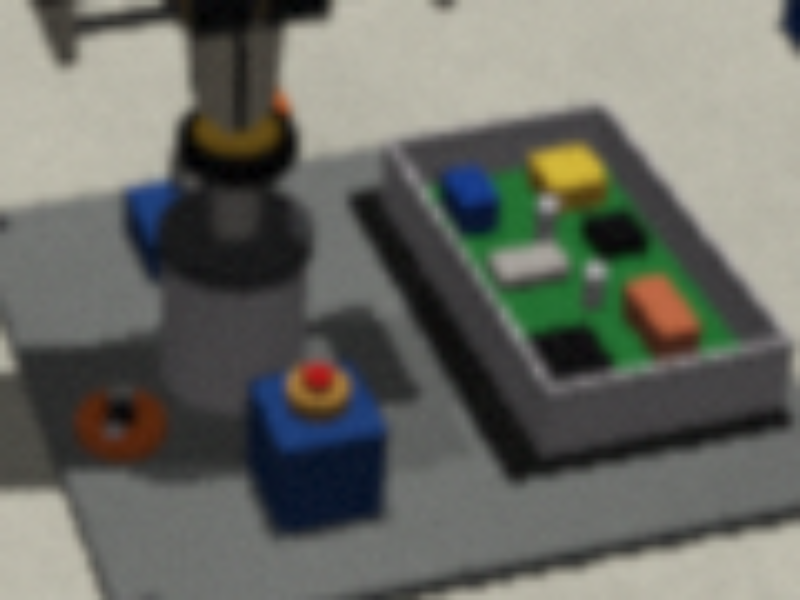

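View pics/top1.png

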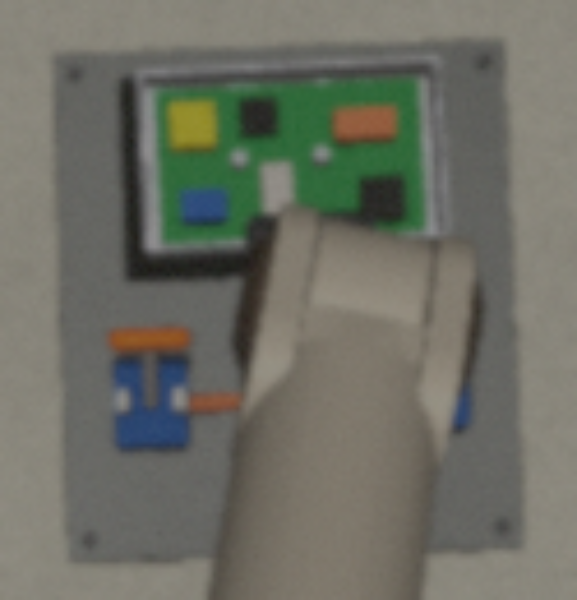

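The lever bar is on the far side (closed) and the pin has begun to rise, to about (318,375) in the crop. Commanding 0.1195 reaches the stop. I keep pumping.

```bash
python3 - <<'E'
from h import *
ims=[]
for i in range(5):
    manip.servo_line(W(0,0,.119),vel=.05); manip.sleep(.1); p,f=manip.current_tool_pos()[2],manip.current_force()[2]
    manip.servo_line(W(0,0,.158),vel=.08); manip.sleep(.25)
    im=viewer.get_image('side')[:,:,::-1]; ims.append(cv2.resize(im[230:275,302:337],(155,200),interpolation=cv2.INTER_CUBIC))
    print(p.round(4),f.round(1),manip.current_force()[2].round(1),manip.current_clock())
cv2.imwrite('pics/pins.png',np.hstack(ims))
E
```

```text
0.1221 27.0 -0.6 16.0417
0.1221 28.3 -1.0 18.0167
0.1221 27.6 -0.3 19.9917
0.1221 28.5 -1.0 21.9667
0.1221 27.1 0.7 23.9417
```

View pics/pins.png

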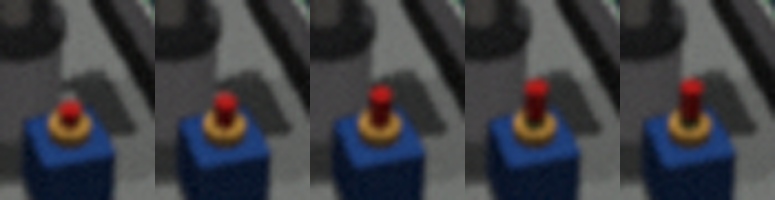

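The pin rises over four frames and stays the same in the fifth, with a dark green band above the collar, so it is fully out. I retreat and check.

```bash
python3 - <<'E'
from h import *
manip.servo_line(W(0,0,.27),vel=.2); manip.servo_line(W(-.1,.22,.3),vel=.25); manip.sleep(.3)
s=viewer.get_image('side')[:,:,::-1];t=viewer.get_image('top')[:,:,::-1]
cv2.imwrite('pics/end.png',np.hstack([cv2.resize(s[200:290,270:350],(400,450),interpolation=3),cv2.resize(t[100:225,250:361],(400,450),interpolation=3)]))
pin=W(.01,-.09,.105);print(proj('side',pin),proj('side',pin-[0,0,.03]),proj('side',pin-[0,0,.006]),manip.current_clock(),manip.current_force().round(1))
h=cv2.cvtColor(s,cv2.COLOR_BGR2HSV)[235:265,308:330]; m=cv2.inRange(h,(0,150,70),(9,255,255))|cv2.inRange(h,(172,150,70),(180,255,255));ys,xs=np.nonzero(m);print(ys.min()+235,ys.max()+235,xs.mean()+308)
E
```

```text
[316.70977727 249.05968347] [316.32908498 257.12332285] [316.63271214 250.69203985] 26.175 [-0.6 -0.7 -0.3]
248 251 317.5
```

View pics/end.png

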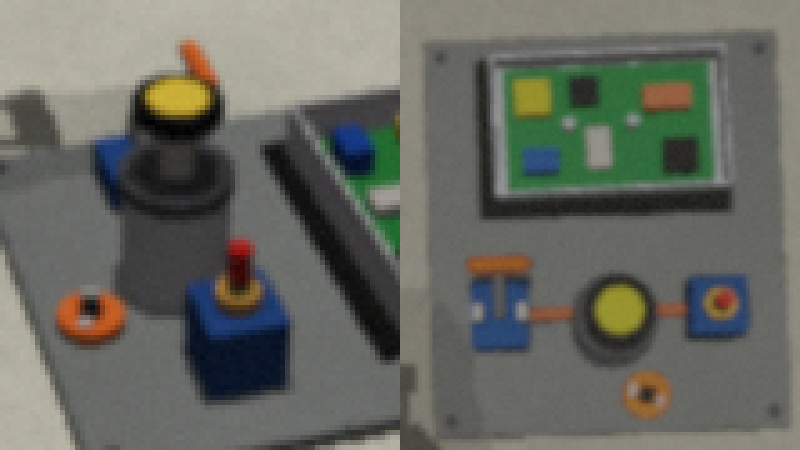

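The pin top is at row 248–249, against a predicted 249 when fully out. The knob is up, the lever bar is on the far side, and the box and sensor board haven't moved.

```bash
python3 -c "
from bench import manip
print(manip.hand_in())"
```

```text
the job is handed in; nothing more can be done
None
```

I closed the vent, pumped the indicator pin fully out and handed the job in at about 26 s; the last pictures show the knob up, the robot clear, and the box and sensor board in place, but the hand-in returned no verdict.

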